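# Fetch the spare strainer plate from under the bin flap

### The job

The blue scoop has been left lying on the flap of the green bin at the shelf's end: lay it lengthwise on the middle of the cork mat on the narrow shelf and let go of it, then lift the flap (it has a yellow handle) until it stands up on its own, nearly vertical, and leave it open. Draw the hidden strainer plate with the orange grip out of the bin and finish while holding it still over the middle of the red-lined drip tray, upright, its lower edge about 10 cm above the counter and its broad face parallel to the tray's long sides. Keep it in the gripper at the end, the plate touching nothing else, and leave all other things where they are.

Things in the scene. Friction and masses are not known exactly. Their poses are not given: they have to be found in the camera images.
- scoop: Blue scoop, 155 mm long, about 90 g, lying across the shut flap at the start. Origin: on its underside, under the handle, the place to grasp; x points to the bowl, z up. Handle: bar from x = -50 to +35 mm, 20 mm wide (y), 18 mm high from the underside; centre of mass 19 mm to +x of the origin. Bowl: x = 34 to 105 mm, 54 mm wide, 30 mm high, open on top and at its far end.
- scoop_mid (a point): Middle of the scoop's length, on its underside, 27.5 mm from its origin towards the bowl.
- mat: Cork mat fixed on the shelf, where the scoop belongs: 80 mm (x) by 160 mm (y, along the shelf), 4 mm thick. Origin: centre of its underside, at the shelf's top. Its place along the shelf changes from start to start with those of the dabba and the salt pig; the three stand about 160 mm apart.
- station: Fixed unit: white shelf bracketed to a low tiled upstand behind it, green bin at its +y end. Origin: on the counter under the shelf; y along the shelf, -x to the front. Shelf: x = -55 to 55 mm, y = -320 to 180 mm, top at z = 120 mm. Upstand: x = 57 to 71 mm, 118 mm high. Bin: x = -95 to 55 mm, y = 189 to 311 mm, walls 5 mm thick, their top at z = 138 mm.
- flap (a joint): Hinge of the grey bin flap, rad: 0 shut (level), grows as it is lifted, stop at 1.7. Axis along the station's y; friction keeps the flap at any angle. Lifting takes about 3 N at the handle.
- flap_hinge (a point): Point on the flap's hinge axis, at the middle of the bin's width, at the far (+x) rim of the bin, 139 mm above the counter, level with the flap's underside. The shut flap is a plate 6 mm thick that reaches 155 mm from here to the front (-x of the station), 130 mm wide.
- flap_handle (a point): Grip point of the flap's yellow handle, a post square on the flap near its front edge: 12 mm by 18 mm (along the hinge), 36 mm tall. The point is 14 mm below its top; flap shut, 130 mm in front of and 28 mm above the hinge axis. Flap vertical, the post points away from the robot and the flap's edge is 25 mm above it. Pinched on its 18 mm sides it turns between the fingers.
- plate: Hidden steel strainer plate, upright in the bin groove: 5 mm thick (x), 100 mm wide (y), 75 mm high, about 160 g. Origin: middle of its lower edge, at first 30 mm above the counter; z up. Orange grip bar on the middle of its top edge: 12 mm thick (x), 40 mm wide (y), z = 75 to 103 mm, its top 6 mm below the shut flap. At first its axes are parallel to the station's.
- groove (a point): Foot of the groove that holds the plate, on the bin's inner floor 30 mm above the counter, at x = -30 mm, y = 250 mm of the station, where the plate's origin starts. Two ribs at either side wall, 60 mm high, form the groove, 9 mm wide in x; the plate is drawn straight up.
- tray: Shallow steel drip tray fixed on the counter, red inside: 90 mm (x) by 170 mm (y, its long sides), 15 mm high. Origin: centre of its underside, on the counter.
- dabba: Bystander on the shelf: round stainless dabba with clear lid and knob, 98 mm across, 78 mm high; origin centre of underside.
- salt_pig: Bystander on the shelf: white ceramic salt pig, 92 mm across, 84 mm high; origin centre of underside.
- tongs: Bystander lying on the counter to the right: steel tongs, 225 mm long (x), 60 mm wide, 22 mm high; origin at the middle of the underside.
- jar: Bystander on the counter to the left: amber jar, 58 mm across, 95 mm high; origin centre of underside.
- cup: Bystander on the counter between tray and jar: steel cup, 72 mm across, 75 mm high; origin centre of underside.
Not all that is in view belongs to the job. What is meant by the scoop is not black or turquoise, and is the larger of those in its own colour.

How it is judged:
By the outcome, as a careful person would: the job done as asked, in the order asked, and still so for the second after the job is handed in, while the arm keeps its last pose, push and grip.
It also fails if it takes over 69 s, if anything falls off the work surface, if the arm or the gripper's body presses on something with over 40 N, if the wrist force passes 120 N, or if a joint passes its speed limit or range.

### The arm

A 7-joint arm with a two-finger parallel gripper is mounted at the origin on the work surface. World frame = base frame: x ahead of the robot, y to its left, z up, the work surface at z = 0. Lengths are in m, angles in rad, forces in N, time in s.
With the tool pointing down it reaches from about 0.35 to 0.9 m from the base axis. Payload 19.9 kg.
Tool frame: the origin (TCP) lies at the very end of the fingers, on their centre line; the grasp point (between the pads) lies 19 mm behind it; z points along the fingers, y is the line along which they close (so a half turn about z gives the same grasp; the last joint's range is limited). The gripper opens to 85 mm and grips with 20 to 120 N. Pads are 22 mm wide; open, the fingers measure 114 mm over their backs; the gripper's body (76 mm by 85 mm) begins 54 mm behind the grasp point. The pads swing forward as they close: fully open they stand 13 mm farther back than shut.
Start: joints at [-1.252, 0.417, -0.01, 1.614, 0.005, 1.111, -0.053], TCP at [0.22, 0.585, 0.231] pointing down, gripper open.
Joint ranges: [-2.81, 2.81], [-0.39, 2.02], [-1.27, 1.25], [0.06, 2.57], [-1.19, 4.33], [0.19, 2], [-2.82, 2.82]. Speed limits (rad/s): [1.89, 1.89, 2.39, 2.39, 3.01, 3.01, 3.01].

### API

Orientations are given as a 3x3 rotation matrix whose columns are the frame's x, y, z axes.
In Python, from bench import read_state, snapshot, camera_info, workorder gives the robot as it stands.
- The arm moves only by the shell command python3 -m jog 'ROWS' [FORCE]. ROWS is text: rows parted by semicolons, each of 5 numbers parted by spaces: the opening, from 0 (shut) to 1 (fully open), then the shift along the tool's x, y, z in mm, then the turn about the tool's z in degrees. In form: hand x y z twist; .... A call has 1 to 20 rows; each row is the pose to reach, as a shift and turn from the pose commanded when the call began, along the tool's axes at that moment; what a row does not reach only later rows make up. A row lasts 1/8 s, in which the tool goes at most 62.5 mm and 10.7 degrees, less where a joint would pass 70% of its speed; a pose out of reach is approached as far as the arm can. A call with a gripper value outside its range is refused whole. The fingers move at their own pace and stop on an object; FORCE is the grip in N (left out, the last holds). Time passes only in rows, so rows that repeat a pose let the fingers close. It gives the time, the measured TCP pose, the force, the opening and the grip force at its end, in the units of the state.
- read_state(): the state, without advancing time (a new reading comes with each control period).
- snapshot(name): name is "side" or "top" or "wrist"; returns the picture (384x512x3 uint8, blue, green, red); there is no depth.
- camera_info(name): a dict with "intrinsics" (3x3 intrinsics, pixels), "T" (4x4, takes a point from camera to world coordinates). Camera axes: x right, y down, z forward; pixel columns grow to the right and rows downward; lengths in m; the calibration is good to about 2 mm. A picture is of the moment at which its call begins: read the wrist's pose just before it. camera_info takes no time and is no camera call; for the wrist camera it gives the pose at the moment of the call.
- workorder.finish_job(): hands the job in; it is judged then, once.
The state is a dict: "time": time; "joint_pos": joint angles; "joint_velocities": joint speeds; "tau": joint torques, N m; "ee_pos": TCP position; "orientation": TCP orientation; "force": force on the tool from outside, world axes, zero at the start; "moment": the same for the moment, N m; "gripper_width": finger opening in m; "grasp_force": force on a finger pad.
Only numpy, scipy, OpenCV 4.12 (cv2) and the standard library are available. Lean on these libraries where they do the work, as an engineer would, in place of code of your own. Each camera call takes 0.05 s, during which the arm holds its last target. There are 200 camera calls.

## Working session

There is one attempt and no reset: what is moved stays moved. The work goes in short steps, Python scripts to look and compute and a shell command to move; the robot and the scene stay as the last step left them, time stands still between calls to the robot, and variables do not carry over. Pictures are saved under pics/ and viewed, at most 13 in all, crops included, and the job is handed in when it is done.

```bash
mkdir -p pics; ls; python3 - <<'E'
from bench import *
import cv2,numpy as np
s=read_state();print({k:np.round(v,3).tolist() for k,v in s.items()})
for n in("side","top"):
    c=camera_info(n);print(n,np.round(c["intrinsics"],1).tolist(),np.round(c["T"],3).tolist())
    cv2.imwrite(f"pics/{n}0.png",cv2.resize(snapshot(n),(800,600),interpolation=cv2.INTER_CUBIC))
E
```

```text
pics
{'time': 0.0, 'joint_pos': [-1.253, 0.418, -0.01, 1.614, 0.005, 1.111, -0.053], 'joint_velocities': [-0.001, 0.0, 0.0, 0.001, 0.002, 0.001, -0.0], 'tau': [0.0, -86.446, 0.679, -43.489, 0.019, 0.008, -0.0], 'ee_pos': [0.22, 0.585, 0.231], 'orientation': [[-0.936, 0.352, -0.0], [0.352, 0.936, -0.001], [-0.0, -0.001, -1.0]], 'force': [1.241, 0.648, 0.067], 'moment': [-0.061, -0.001, 0.025], 'grasp_force': 0.0, 'gripper_width': 0.085}
side [[385.7, 0.0, 258.9], [0.0, 385.7, 187.6], [0.0, 0.0, 1.0]] [[0.795, -0.321, 0.515, -0.24], [-0.607, -0.437, 0.664, -0.887], [0.012, -0.841, -0.541, 0.876], [0.0, 0.0, 0.0, 1.0]]
top [[483.5, 0.0, 257.1], [0.0, 483.5, 199.8], [0.0, 0.0, 1.0]] [[-0.005, -0.996, 0.086, 0.332], [-1.0, 0.006, 0.007, 0.033], [-0.008, -0.086, -0.996, 1.554], [0.0, 0.0, 0.0, 1.0]]
```

View pics/top0.png

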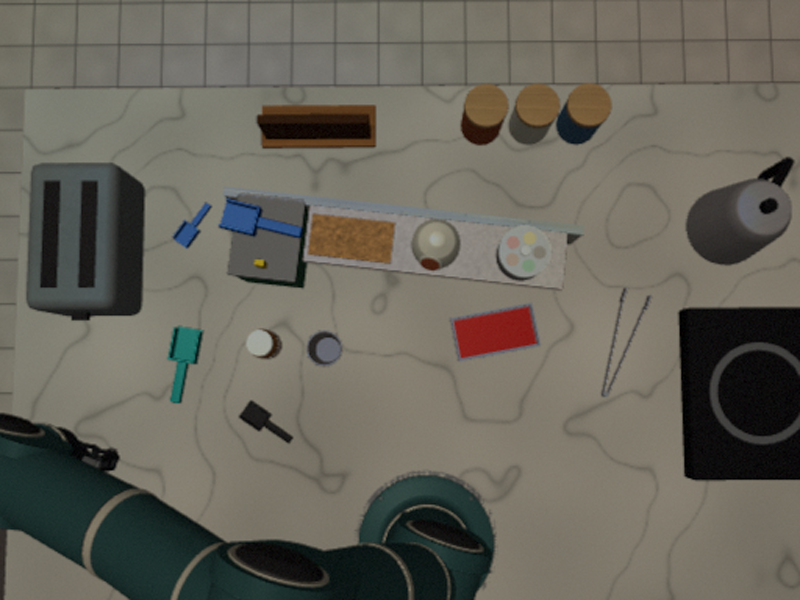

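View pics/side0.png

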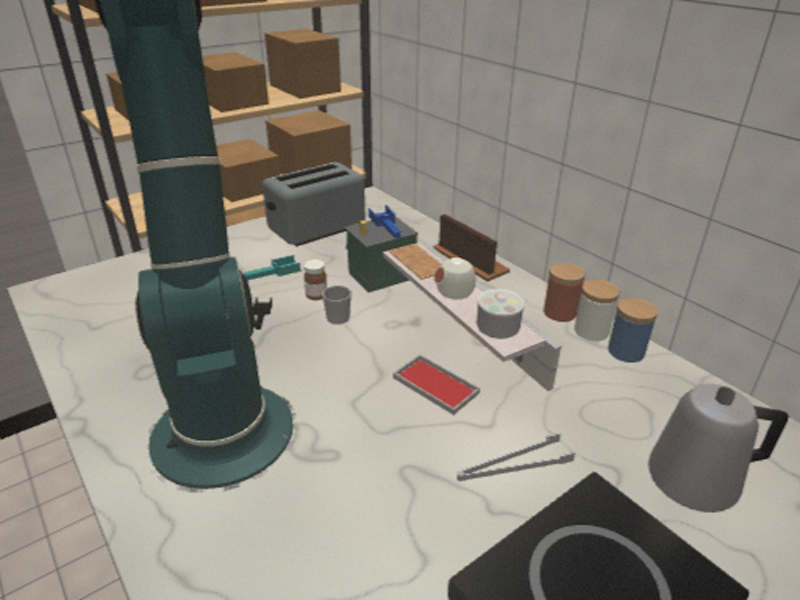

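The top view shows these scoop candidates: large blue on the flap (260,218), small blue on the counter (193,225), turquoise (184,362) and black (265,420). The one on the flap fits, since it is the larger of the two blue ones. I'll confirm it in an enlarged crop.

```bash
python3 - <<'E'
import cv2
from bench import *
im=snapshot("top");cv2.imwrite("pics/top.png",im)
cv2.imwrite("pics/crop1.png",cv2.resize(im[110:210,100:220],(720,600),interpolation=cv2.INTER_CUBIC))
E
cat > h.py <<'E'
import numpy as np,cv2
from bench import *
def w(name,uv,z,T=None):
    c=camera_info(name);T=c["T"] if T is None else T
    d=T[:3,:3]@np.linalg.solve(c["intrinsics"],[uv[0],uv[1],1]);o=T[:3,3]
    return (o+d*(z-o[2])/d[2])
def proj(name,P):
    c=camera_info(name);q=c["intrinsics"]@(np.linalg.inv(c["T"])@np.r_[P,1])[:3];return q[:2]/q[2]
def totool(P):
    s=read_state();return 1000*np.array(s["orientation"]).T@(np.array(P)-s["ee_pos"])
E
python3 - <<'E'
import sys;sys.path.insert(0,'.')
from h import *
k=1.5625
for n,u,v,z in [("shelf FL",304,261,.12),("shelf FR",561,289,.12),("shelf BL",307,204,.12),("mat FL",308,256,.124),("mat FR",391,263,.124),("mat BL",314,214,.124),("mat BR",395,221,.124),("flap FL",228,273,.145),("flap FR",300,281,.145),("flap BR",305,200,.145),("handle",259,262,.18),
("tray a",450,319,.015),("tray b",535,305,.015),("tray c",540,343,.015),("tray d",459,361,.015),("pig",436,243,.204),("dabba",525,250,.198)]:
    print(n,np.round(w("top",(u/k,v/k),z),3))
E
```

```text
shelf FL [0.555 0.231 0.12 ]
shelf FR [ 0.498 -0.26   0.12 ]
shelf BL [0.666 0.226 0.12 ]
mat FL [0.564 0.223 0.124]
mat FR [0.549 0.064 0.124]
mat BL [0.645 0.212 0.124]
mat BR [0.63  0.056 0.124]
flap FL [0.529 0.371 0.145]
flap FR [0.513 0.235 0.145]
flap BR [0.668 0.226 0.145]
handle [0.544 0.305 0.18 ]
tray a [ 0.45  -0.054  0.015]
tray b [ 0.477 -0.228  0.015]
tray c [ 0.4   -0.236  0.015]
tray d [ 0.364 -0.071  0.015]
pig [ 0.573 -0.019  0.204]
dabba [ 0.56  -0.181  0.198]
```

View pics/crop1.png

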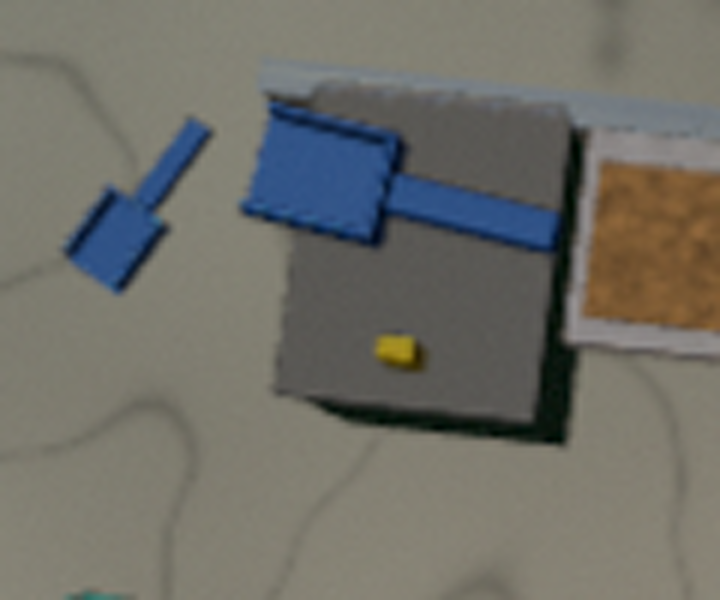

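The crop confirms it: the large blue scoop lies across the flap, with its handle end at crop (558,231), the handle/bowl junction at (390,193) and the bowl rim at (255,158). The small blue one lies on the counter. The yellow post is at (396,350).

```bash
cat >> h.py <<'E'
def fit2(A,B):
    A=np.array(A)[:,:2];B=np.array(B)[:,:2];a=A.mean(0);b=B.mean(0);H=(A-a).T@(B-b)
    th=np.arctan2(H[0,1]-H[1,0],H[0,0]+H[1,1]);R=np.array([[np.cos(th),-np.sin(th)],[np.sin(th),np.cos(th)]])
    return R,b-R@a,th,B-(A@R.T+(b-R@a))
E
python3 - <<'E'
from h import *
k=1.5625
O=[(304,261,.12,-55,180),(561,289,.12,-55,-320),(228,273,.145,-100,315),(300,281,.145,-100,185),(305,200,.145,55,185),(259,262,.18,-75,250)]
R,t,th,r=fit2([np.array(o[3:])/1e3 for o in O],[w("top",(o[0]/k,o[1]/k),o[2]) for o in O])
print("station",t,np.degrees(th),(r*1e3).round(0).tolist())
S=lambda x,y:(t+R@[x/1e3,y/1e3]).round(3)
print("hinge",S(55,250),"handle",S(-75,250),"groove",S(-30,250))
M=np.mean([w("top",(a/k,b/k),.124) for a,b in((308,256),(391,263),(314,214),(395,221))],0)
print("mat",M,"in st",R.T@(M[:2]-t))
T=[w("top",(a/k,b/k),.015) for a,b in((450,319),(535,305),(540,343),(459,361))]
R2,t2,th2,r2=fit2([(.045,.085),(.045,-.085),(-.045,-.085),(-.045,.085)],T);print("tray",t2,np.degrees(th2),(r2*1e3).round(0).tolist())
g=lambda u,v,z:w("top",(100+u/6,110+v/6),z)
e=g(558,231,.163);j=g(390,193,.163);b=g(255,158,.152);b2=g(255,158,.160)
print(e,j,b);d=(j-e)/np.linalg.norm(j-e);print(np.linalg.norm(j-e),"dir",d,np.degrees(np.arctan2(d[1],d[0])))
print("scoop origin",e+.05*d, j-.0345*d,"tool",totool(np.r_[(e+.05*d)[:2],.18]))
E
```

```text
station [0.59009354 0.04668815] -6.708166522617126 [[-2.0, -1.0], [-0.0, 5.0], [1.0, -1.0], [0.0, -7.0], [1.0, 2.0], [-1.0, 2.0]]
hinge [0.674 0.289] handle [0.545 0.304] groove [0.59  0.298]
mat [0.59710912 0.13861427 0.124     ] in st [-0.00377055  0.0921163 ]
tray [ 0.42256833 -0.147188  ] 10.280933592131833 [[-2.0, 2.0], [-5.0, -5.0], [6.0, 3.0], [1.0, 0.0]]
[0.60260191 0.22990729 0.163     ] [0.62187674 0.31191935 0.163     ] [0.64205397 0.38077245 0.152     ]
0.08424664715524277 dir [0.22879041 0.9734757  0.        ] 76.77413134205239
scoop origin [0.61404143 0.27858107 0.163     ] [0.61398347 0.27833444 0.163     ] tool [-476.62927415 -147.73896986   50.97298637]
```

```bash
python3 -m jog '0.5 -100 -31 -40 16;0.5 -290 -90 -40 50;0.5 -477 -148 -40 82.6;0.5 -477 -148 -40 82.6;0.5 -477 -148 -40 82.6;0.5 -477 -148 -40 82.6;0.5 -477 -148 -40 82.6;0.5 -477 -148 -40 82.6;0.5 -477 -148 -40 82.6;0.5 -477 -148 -40 82.6;0.5 -477 -148 -40 82.6;0.5 -477 -148 -40 82.6;0.5 -477 -148 -40 82.6;0.5 -477 -148 -40 82.6'
python3 - <<'E'
from h import *
s=read_state();print(s["time"],s["ee_pos"],np.round(s["orientation"],3).tolist(),s["joint_pos"])
c=camera_info("wrist");print(c["T"].round(3).tolist(),c["intrinsics"].round(1).tolist())
im=snapshot("wrist");cv2.imwrite("pics/w1.png",im)
np.save("w1T.npy",c["T"])
E
```

```text
time: 1.9
ee_pos: [0.6142, 0.2787, 0.2714]
orientation: [[0.228, 0.974, 0.0], [0.974, -0.228, -0.0], [0.0, 0.0, -1.0]]
force: [-0.1, -0.0, 0.3]
gripper_width: 0.0429
grasp_force: 0.0
1.9 [0.61422086 0.27872049 0.27135054] [[0.228, 0.974, 0.0], [0.974, -0.228, -0.0], [0.0, 0.0, -1.0]] [-0.75923996  0.50370896  0.42312748  1.44273352 -0.21109474  1.24011892
 -0.54430143]
[[0.973, -0.22, -0.066, 0.632], [-0.229, -0.932, -0.281, 0.351], [0.0, 0.288, -0.958, 0.414], [0.0, 0.0, 0.0, 1.0]] [[286.4, 0.0, 258.0], [0.0, 286.4, 191.6], [0.0, 0.0, 1.0]]
```

View pics/w1.png

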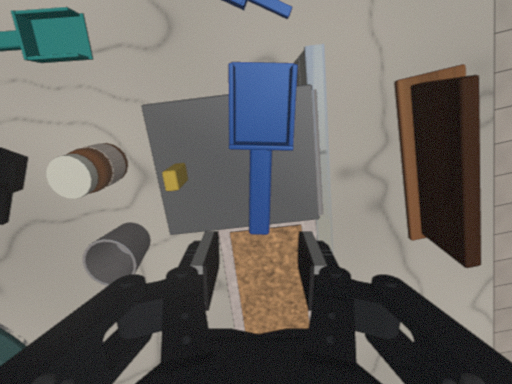

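The wrist view is centred on the scoop: handle end (259,234), handle/bowl junction (261,149), bowl rim (263,63). The post top is at (171,181) and the flap corners are at (143,105), (170,234) and (321,219).

```bash
python3 - <<'E'
from h import *
T=np.load("w1T.npy")
for n,u,v,z in [("end",259.5,234,.163),("junc",260.5,149,.163),("FL",143,105,.145),("FR",170,234,.145),("BR",321,219,.145),("post",171,181,.181),("matL back",302,226,.124),("mat front L",230,231,.124)]: print(n,w("wrist",(u,v),z,T).round(4))
e=w("wrist",(259.5,234),.163,T);j=w("wrist",(260.5,149),.163,T);d=(j-e)/np.linalg.norm(j-e);o=e+.05*d
print(np.linalg.norm(j-e),o,np.degrees(np.arctan2(d[1],d[0])),totool(np.r_[o[:2],.147]))
O=[(143,105,.145,-100,315),(170,234,.145,-100,185),(321,219,.145,55,185),(171,181,.181,-75,250)]
R,t,th,r=fit2([np.array(o[3:])/1e3 for o in O],[w("wrist",o[:2],o[2],T) for o in O]);print(t,np.degrees(th),(r*1e3).round(1).tolist())
E
```

```text
end [0.6059 0.2356 0.163 ]
junc [0.6253 0.3147 0.163 ]
FL [0.531  0.3749 0.145 ]
FR [0.5146 0.2485 0.145 ]
BR [0.6683 0.2292 0.145 ]
post [0.5464 0.3084 0.181 ]
matL back [0.6495 0.2164 0.124 ]
mat front L [0.5711 0.2287 0.124 ]
0.08141964798423033 [0.61781933 0.28418936 0.163     ] 76.21307811623205 [  6.21801635   2.15820211 124.35616882]
[0.59161036 0.05156599] -6.899923003678533 [[0.8, -1.4], [0.1, 1.2], [-0.1, 0.6], [-0.8, -0.4]]
```

```bash
python3 -m jog '0.5 4 2 50 0.5;0.5 4 2 100 0.5;0.5 4 2 118 0.5;0.5 4 2 124 0.5;0.5 4 2 124 0.5;0.5 4 2 124 0.5;0.1 4 2 124 0.5;0.1 4 2 124 0.5;0.1 4 2 124 0.5;0.1 4 2 124 0.5;0.1 4 2 124 0.5' 40; python3 -m jog '0.1 0 0 -20 0;0.1 0 0 -60 0;0.1 0 0 -80 0;0.1 0 0 -80 0;0.1 0 0 -80 0'
python3 - <<'E'
from h import *
s=read_state();print(s["ee_pos"]);np.save("w2T.npy",camera_info("wrist")["T"]);cv2.imwrite("pics/w2.png",snapshot("wrist"))
E
```

```text
time: 3.32
ee_pos: [0.6176, 0.2821, 0.1482]
orientation: [[0.237, 0.971, 0.001], [0.971, -0.237, 0.001], [0.001, 0.001, -1.0]]
force: [-1.1, -0.6, 6.4]
gripper_width: 0.019
grasp_force: 41.6
time: 3.95
ee_pos: [0.6167, 0.2819, 0.2262]
orientation: [[0.237, 0.972, -0.001], [0.972, -0.237, -0.001], [-0.001, -0.001, -1.0]]
force: [-1.1, 0.7, -1.3]
gripper_width: 0.0189
grasp_force: 40.7
[0.61674366 0.28185002 0.22620907]
```

View pics/w2.png

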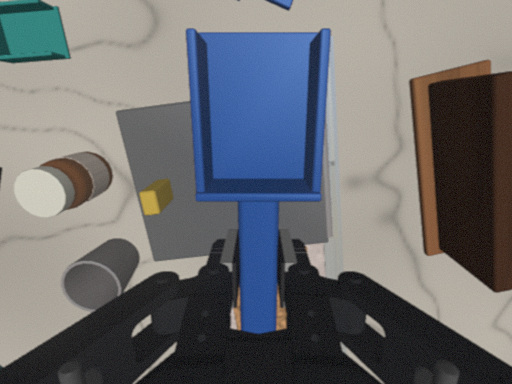

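The scoop is held, in line with the tool: far rim corners (190,31) and (327,30), bowl back top edge near row 197.

```bash
python3 - <<'E'
from h import *
T=np.load("w2T.npy");s=read_state()
for n,u,v in [("rimL",190,31),("rimR",327,30),("backL",196,199),("backR",321,199)]:
    print(n,totool(w("wrist",(u,v),.253,T)).round(1))
# mat centre estimates
R,t,th,_=None,np.array([.5916,.0516]),np.radians(-6.9),0
R=np.array([[np.cos(th),-np.sin(th)],[np.sin(th),np.cos(th)]])
T1=np.load("w1T.npy");p=[w("wrist",q,.124,T1)[:2] for q in((302,226),(230,231))]
print("mat left edge in st",[(R.T@(q-t)*1e3).round(1).tolist() for q in p])
for y in(.088,.092,.095): print("matcentre",y,t+R@[0,y])
E
```

```text
rimL [ 99.9 -24.1 -27.1]
rimR [100.2  25.4 -27.2]
backL [ 36.  -26.  -27.1]
backR [ 36.   27.2 -27.1]
mat left edge in st [[37.7, 170.5], [-41.7, 173.4]]
matcentre 0.088 [0.60217204 0.13896265]
matcentre 0.092 [0.60265259 0.14293368]
matcentre 0.095 [0.603013   0.14591195]
```

```bash
python3 -m jog '0.1 -50 7 0 -2;0.1 -110 14 0 -5;0.1 -160 20 0 -6.8;0.1 -167 20 30 -6.8;0.1 -167 20 75 -6.8;0.1 -167 20 80 -6.8;0.1 -167 20 80 -6.8;0.1 -167 20 80 -6.8;0.1 -167 20 80 -6.8'
python3 - <<'E'
from h import *
s=read_state();print(s["ee_pos"]);np.save("w3T.npy",camera_info("wrist")["T"]);cv2.imwrite("pics/w3.png",snapshot("wrist"))
E
```

```text
time: 5.12
ee_pos: [0.5976, 0.1152, 0.1484]
orientation: [[0.12, 0.993, 0.002], [0.993, -0.12, 0.0], [0.001, 0.001, -1.0]]
force: [-0.4, -0.1, -0.9]
gripper_width: 0.0186
grasp_force: 40.5
[0.59759273 0.11517032 0.1484164 ]
```

View pics/w3.png

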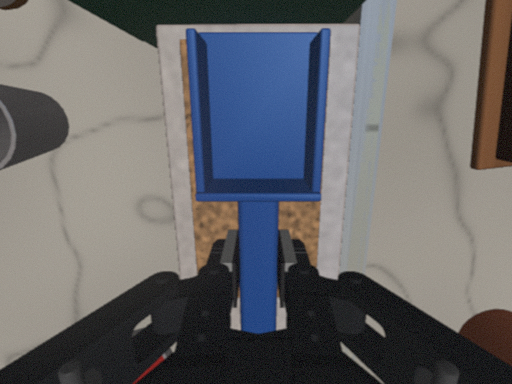

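The scoop hangs over the mat, centred between the shelf edges (159,27)/(358,25). The mat's left edge shows at about row 40.

```bash
python3 - <<'E'
from h import *
T=np.load("w3T.npy")
A=w("wrist",(181,40),.124,T);print("mat corner tool",totool(A).round(1))
for q in((159,27),(358,25),(178,275),(337,275)):p=w("wrist",q,.12,T);print(totool(p).round(1),p.round(4))
B=w("wrist",(197,260),.124,T);print(totool(B).round(1))
E
```

```text
mat corner tool [107.1 -39.8  24.2]
[114.1 -52.   28.2] [0.5596 0.2347 0.12  ]
[115.   53.8  28.3] [0.6647 0.2229 0.12  ]
[-36.8 -54.2  28.1] [0.5393 0.0851 0.12  ]
[-37.1  54.6  28.2] [0.6472 0.0718 0.12  ]
[-23.  -39.5  24.1]
```

```bash
python3 -m jog '0.1 1 0 12 0;0.1 1 0 18 0;0.1 1 0 20.5 0;0.1 1 0 20.5 0;0.1 1 0 20.5 0'; python3 -m jog '0.35 0 0 0 0;0.35 0 0 0 0;0.35 0 0 0 0;0.35 0 0 0 0;0.35 0 0 -20 0;0.35 0 0 -70 0;0.35 0 0 -110 0;0.35 0 0 -110 0;0.35 0 0 -110 0;0.35 0 0 -110 0'
python3 - <<'E'
from h import *
s=read_state();print(s["ee_pos"]);T=camera_info("wrist")["T"];im=snapshot("wrist");cv2.imwrite("pics/w4.png",im)
th=np.radians(-6.9);R=np.array([[np.cos(th),-np.sin(th)],[np.sin(th),np.cos(th)]]);t=np.array([.5916,.0516])
h=cv2.cvtColor(im,cv2.COLOR_BGR2HSV);m=cv2.inRange(h,(100,120,40),(125,255,255))
n,l,st,c=cv2.connectedComponentsWithStats(m);i=1+st[1:,4].argmax();pts=cv2.findNonZero((l==i).astype('uint8'))[:,0]
rect=cv2.minAreaRect(pts);print(rect)
for q in cv2.boxPoints(rect):print(q, (R.T@(w("wrist",q,.148,T)[:2]-t)*1e3).round(1))
# station handle
for p in((-75,250),(55,250),(-30,250)):print(p,(t+R@(np.array(p)/1e3)).round(4))
E
```

```text
time: 5.8
ee_pos: [0.5971, 0.116, 0.1273]
orientation: [[0.12, 0.993, -0.0], [0.993, -0.12, 0.0], [0.0, -0.0, -1.0]]
force: [-6.8, 0.8, 13.3]
gripper_width: 0.0187
grasp_force: 42.4
time: 7.05
ee_pos: [0.5968, 0.1159, 0.2362]
orientation: [[0.12, 0.993, -0.001], [0.993, -0.12, -0.0], [-0.001, -0.001, -1.0]]
force: [-0.1, -0.5, 0.2]
gripper_width: 0.0302
grasp_force: 0.0
[0.59679148 0.11589709 0.2362023 ]
((258.5, 154.0), (178.0, 71.0), 90.0)
[223.  65.] [-28.1 167.2]
[294.  65.] [ 24.6 167.2]
[294. 243.] [29.7 21.2]
[223. 243.] [-33.5  21.2]
(-75, 250) [0.5472 0.3088]
(55, 250) [0.6762 0.2932]
(-30, 250) [0.5919 0.3034]
```

View pics/w4.png

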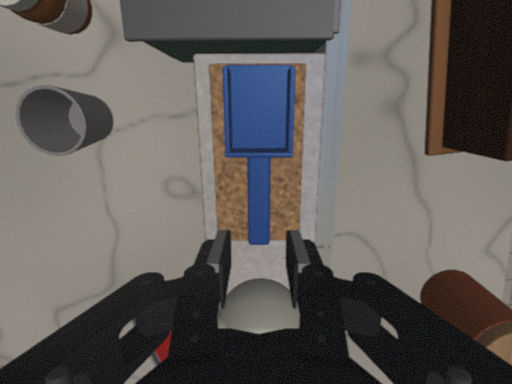

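The scoop is placed and released, centred on the mat: scoop rows 65–243, mat rows 63–240. The flap is next.

```bash
python3 -m jog '0.5 50 -20 0 -10;0.5 110 -45 0 -20;0.5 160 -60 0 -30;0.5 186 -72 0 -40;0.5 186 -72 0 -50;0.5 186 -72 0 -60;0.5 186 -72 0 -70;0.5 186 -72 0 -80;0.5 186 -72 0 -90;0.5 186 -72 0 -90;0.5 186 -72 0 -90;0.5 186 -72 0 -90;0.5 186 -72 0 -90'
python3 - <<'E'
from h import *
s=read_state();print(s["ee_pos"],s["joint_pos"].round(2));T=camera_info("wrist")["T"];im=snapshot("wrist");cv2.imwrite("pics/w5.png",im);np.save("w5T.npy",T)
m=cv2.inRange(cv2.cvtColor(im,cv2.COLOR_BGR2HSV),(18,120,90),(35,255,255));n,l,st,c=cv2.connectedComponentsWithStats(m)
for i in range(1,n):
  if st[i,4]>60:print(st[i],c[i],totool(w("wrist",c[i],.181,T)).round(1))
for d in(0,2,5,9,13,18,24,30,36,42,48,54,60,66,72,78,83,87,90):
  f=np.radians(d);print(d,round(130*np.cos(f)-33*np.sin(f)-130),round(33-130*np.sin(f)-33*np.cos(f)),end=';')
E
```

```text
time: 8.72
ee_pos: [0.5481, 0.3093, 0.2368]
orientation: [[-0.993, 0.121, -0.0], [0.121, 0.993, -0.0], [0.0, -0.0, -1.0]]
force: [0.0, 0.1, -0.7]
gripper_width: 0.0427
grasp_force: 0.0
[0.54805949 0.30934475 0.23675612] [-0.61  0.42  0.07  1.6  -0.03  1.12  0.91]
[244 197  24  16 340] [255.70294118 204.47647059] [ 3.3 -1.2 55.8]
0 0 0;2 -1 -5;5 -3 -11;9 -7 -20;13 -11 -28;18 -17 -39;24 -25 -50;30 -34 -61;36 -44 -70;42 -55 -79;48 -68 -86;54 -80 -92;60 -94 -96;66 -107 -99;72 -121 -101;78 -135 -101;83 -147 -100;87 -156 -99;90 -163 -97;
```

View pics/w5.png

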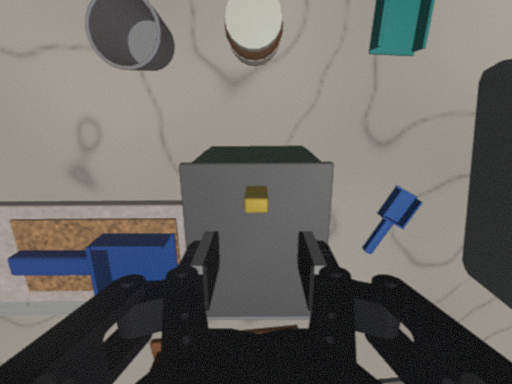

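The post's top face is at (256,205), within 3 mm of the tool axis. I'll go down and pinch it.

```bash
python3 -m jog '0.5 2 -1 40 0;0.5 2 -1 70 0;0.5 2 -1 84 0;0.5 2 -1 84 0;0.5 2 -1 84 0;0.1 2 -1 84 0;0.1 2 -1 84 0;0.1 2 -1 84 0;0.1 2 -1 84 0;0.1 2 -1 84 0' 35; python3 -m jog '0.1 -1 0 -5 0;0.1 -3 0 -11 0;0.1 -7 0 -20 0;0.1 -11 0 -28 0;0.1 -17 0 -39 0;0.1 -25 0 -50 0;0.1 -34 0 -61 0;0.1 -44 0 -70 0;0.1 -55 0 -79 0;0.1 -68 0 -86 0;0.1 -80 0 -92 0;0.1 -94 0 -96 0;0.1 -107 0 -99 0;0.1 -121 0 -101 0;0.1 -135 0 -101 0;0.1 -147 0 -100 0;0.1 -156 0 -99 0;0.1 -160 0 -98 0;0.1 -160 0 -98 0;0.1 -160 0 -98 0'
python3 - <<'E'
from h import *
a=snapshot("side");b=snapshot("wrist");np.save("w6T.npy",camera_info("wrist")["T"])
cv2.imwrite("pics/s6.png",np.hstack([cv2.resize(a[100:240,190:320],(390,420)),cv2.resize(b,(400,420))]))
E
```

```text
time: 10.02
ee_pos: [0.5463, 0.308, 0.1538]
orientation: [[-0.993, 0.121, 0.001], [0.121, 0.993, -0.0], [-0.001, -0.0, -1.0]]
force: [-4.0, -5.2, 8.5]
gripper_width: 0.0172
grasp_force: 35.8
time: 12.52
ee_pos: [0.7055, 0.2894, 0.2515]
orientation: [[-0.993, 0.12, 0.002], [0.12, 0.993, 0.001], [-0.002, 0.001, -1.0]]
force: [0.8, -1.8, 5.2]
gripper_width: 0.0172
grasp_force: 34.3
```

View pics/s6.png

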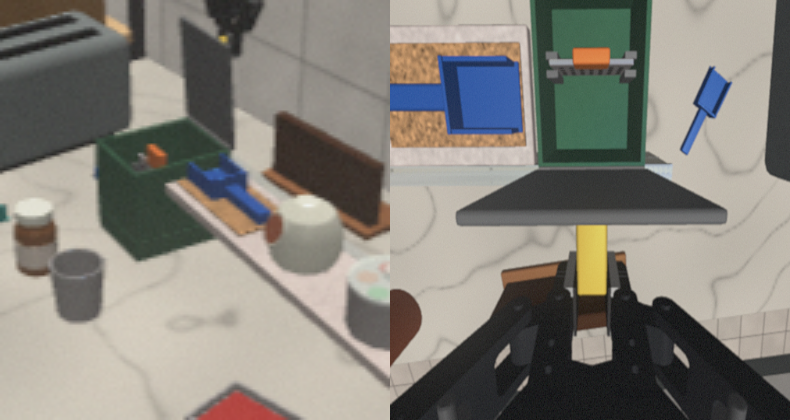

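The flap stands almost vertical and the plate is visible in the bin, its orange grip at wrist pixel about (257,52). I'll let go, rise clear and measure the grip.

```bash
python3 -m jog '0.4 0 0 0 0;0.4 0 0 0 0;0.4 0 0 0 0;0.4 0 0 0 0;0.4 0 0 -15 0;0.4 0 0 -40 0;0.4 0 0 -80 0;0.4 0 0 -110 0;0.4 0 0 -110 0;0.4 40 0 -110 10;0.4 80 0 -110 20;0.4 115 0 -110 30;0.4 115 0 -110 40;0.4 115 0 -110 40;0.4 115 0 -110 40'
python3 - <<'E'
from h import *
s=read_state();print(s["ee_pos"],s["joint_pos"].round(2));T=camera_info("wrist")["T"];im=snapshot("wrist");cv2.imwrite("pics/w7.png",im);np.save("w7T.npy",T)
T6=np.load("w6T.npy");print("w6 grip",w("wrist",(257,45),.133,T6))
m=cv2.inRange(cv2.cvtColor(im,cv2.COLOR_BGR2HSV),(5,150,100),(17,255,255));n,l,st,c=cv2.connectedComponentsWithStats(m)
for i in range(1,n):
  if st[i,4]>60:
    r=cv2.minAreaRect(cv2.findNonZero((l==i).astype('uint8')));print(st[i],c[i],w("wrist",c[i],.133,T).round(4),[w("wrist",q,.133,T)[:2].round(4).tolist() for q in cv2.boxPoints(r)])
E
```

```text
time: 14.5
ee_pos: [0.5909, 0.303, 0.3606]
orientation: [[-0.686, 0.728, -0.0], [0.728, 0.686, -0.0], [-0.0, -0.0, -1.0]]
force: [-0.3, -0.1, -0.4]
gripper_width: 0.034
grasp_force: 0.0
[0.59092263 0.30297699 0.36062307] [-0.67  0.42  0.21  1.34 -0.09  1.4   0.3 ]
w6 grip [0.58598309 0.30388222 0.133     ]
[245 150  26  25 273] [257.47619048 162.24175824] [0.5895 0.3044 0.133 ] [[0.5812, 0.2856], [0.5858, 0.3244], [0.5978, 0.323], [0.5934, 0.2838]]
```

View pics/w7.png

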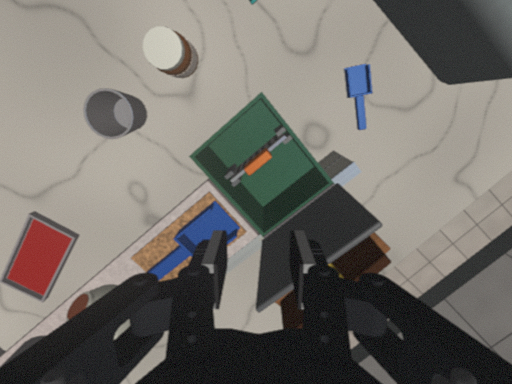

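The flap stays open. The grip bar is at (257,162), world (0.590, 0.304), yaw 83°. I'll align, descend and grasp.

```bash
python3 -m jog '0.4 1 0 0 10;0.4 1 0 0 20;0.4 1 0 20 30;0.4 1 0 60 40;0.4 1 0 110 50;0.4 1 0 160 50;0.4 1 0 205 50;0.4 1 0 235 50;0.4 1 0 250 50;0.4 1 0 257 50;0.4 1 0 257 50;0.4 1 0 257 50' ; python3 -m jog '0.05 0 0 0 0;0.05 0 0 0 0;0.05 0 0 0 0;0.05 0 0 0 0;0.05 0 0 0 0;0.05 0 0 0 0' 60; python3 -m jog '0.05 0 0 -5 0;0.05 0 0 -20 0;0.05 0 0 -40 0;0.05 0 0 -60 0;0.05 0 0 -85 0;0.05 0 0 -110 0;0.05 0 0 -130 0;0.05 0 0 -150 0;0.05 0 0 -150 0;0.05 0 0 -150 0'
python3 - <<'E'
from h import *
im=snapshot("top");h=cv2.cvtColor(im,cv2.COLOR_BGR2HSV)
m=cv2.inRange(h,(0,150,80),(6,255,255))|cv2.inRange(h,(174,150,80),(180,255,255))
n,l,st,c=cv2.connectedComponentsWithStats(m);i=1+st[1:,4].argmax();r=cv2.minAreaRect(cv2.findNonZero((l==i).astype('uint8')))
print(r);P=np.array([w("top",q,.004)[:2] for q in cv2.boxPoints(r)]);print(P.round(3).tolist(),P.mean(0));
for k in range(4):
  d=P[(k+1)%4]-P[k];print(np.linalg.norm(d).round(3),np.degrees(np.arctan2(d[1],d[0])).round(1))
E
```

```text
time: 16.05
ee_pos: [0.5906, 0.304, 0.1049]
orientation: [[0.12, 0.993, 0.001], [0.993, -0.12, 0.001], [0.001, 0.001, -1.0]]
force: [-0.0, 0.2, 0.8]
gripper_width: 0.0342
grasp_force: 0.0
time: 16.8
ee_pos: [0.5904, 0.3041, 0.1046]
orientation: [[0.12, 0.993, 0.001], [0.993, -0.12, 0.001], [0.001, 0.001, -1.0]]
force: [-1.0, -0.5, 5.8]
gripper_width: 0.011
grasp_force: 59.3
time: 18.05
ee_pos: [0.5897, 0.3037, 0.253]
orientation: [[0.12, 0.993, -0.001], [0.993, -0.12, -0.001], [-0.001, -0.001, -1.0]]
force: [-0.0, -0.3, -1.3]
gripper_width: 0.0113
grasp_force: 58.5
((316.447509765625, 212.2243194580078), (23.622900009155273, 48.41525650024414), 79.2156982421875)
[[0.447, -0.062], [0.476, -0.215], [0.401, -0.228], [0.373, -0.076]] [ 0.42403646 -0.14530387]
0.156 -79.5
0.076 -170.4
0.155 100.5
0.076 10.1
```

```bash
python3 -m jog '0.05 -10 -25 0 0;0.05 -25 -60 0 0;0.05 -45 -105 0 0;0.05 -65 -140 0 0;0.05 -90 -160 0 0;0.05 -130 -158 0 -3;0.05 -175 -152 0 -6;0.05 -220 -146 0 -9;0.05 -265 -140 0 -12;0.05 -310 -133 0 -15;0.05 -355 -126 0 -17;0.05 -400 -120 0 -17;0.05 -440 -115 20 -17;0.05 -460 -112 40 -17;0.05 -466 -111 50 -17.2;0.05 -466 -111 50 -17.2;0.05 -466 -111 50 -17.2'
python3 - <<'E'
from h import *
s=read_state();print(s["ee_pos"]);T=camera_info("wrist")["T"];im=snapshot("wrist");np.save("w8T.npy",T)
cv2.imwrite("pics/w8.png",im)
E
```

```text
time: 20.23
ee_pos: [0.424, -0.1446, 0.2042]
orientation: [[-0.18, 0.984, 0.0], [0.984, 0.18, 0.0], [0.0, 0.0, -1.0]]
force: [-0.8, 0.1, -1.6]
gripper_width: 0.0111
grasp_force: 58.7
[ 0.42404454 -0.14462833  0.20424201]
```

View pics/w8.png

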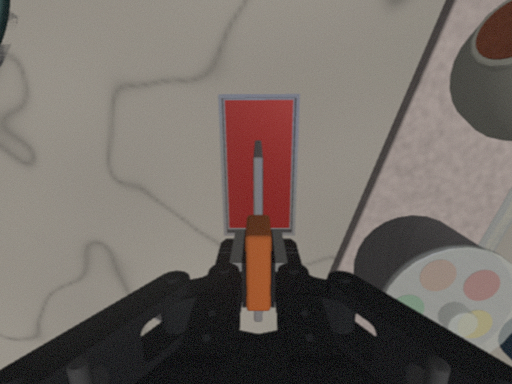

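The plate hangs over the tray and is parallel to it: tray rim corners (220,95), (299,95), (292,233), (226,233), plate along column 258.

```bash
python3 - <<'E'
from h import *
T=np.load("w8T.npy")
C=[(220,95),(299,95),(292,233),(226,233)]
P=np.array([totool(w("wrist",q,.015,T)) for q in C]);print(P.round(1).tolist(),P.mean(0))
# plate top edge at its near end, z = bottom+.075
zb=.2042-.0746
print(totool(w("wrist",(258,158),zb+.075,T)).round(1), "bottom end",totool(w("wrist",(258,142),zb,T)).round(1))
E
```

```text
[[84.9, -41.1, 189.3], [84.8, 45.7, 189.4], [-80.8, 43.4, 189.3], [-80.7, -40.1, 189.3]] [  2.04806072   1.9645291  189.32247222]
[48.7  0.6 -0.3] bottom end [47.5  0.6 74.7]
```

```bash
python3 -m jog '0.05 1 0 8 0;0.05 3 1 20 0;0.05 3 1 27 0;0.05 3 1 29.5 0;0.05 3 1 29.5 0;0.05 3 1 29.5 0;0.05 3 1 29.5 0;0.05 3 1 29.5 0;0.05 3 1 29.5 0;0.05 3 1 29.5 0'
python3 - <<'E'
from h import *
a=snapshot("side");cv2.imwrite("pics/s9.png",cv2.resize(a[100:300,180:400],(770,600),interpolation=cv2.INTER_AREA))
E
```

```text
time: 21.52
ee_pos: [0.4242, -0.1423, 0.1743]
orientation: [[-0.179, 0.984, 0.0], [0.984, 0.179, -0.0], [-0.0, 0.0, -1.0]]
force: [0.2, -0.2, -0.8]
gripper_width: 0.011
grasp_force: 58.7
```

View pics/s9.png

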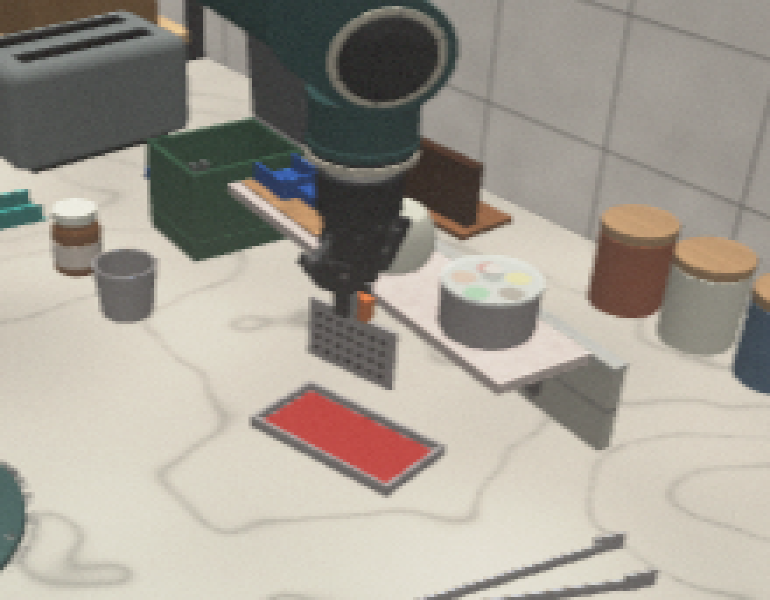

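The plate hangs upright over the tray (345,345 above 348,437). The flap is up, the scoop is on the mat and everything else is in place, so I'm handing in.

```bash
python3 -c "from bench import workorder;print(workorder.finish_job())"
```

```text
the job is handed in; nothing more can be done
None
```

The job is handed in: the scoop lies released on the middle of the mat, the flap stands open almost vertical, and the plate is held upright over the middle of the drip tray with its lower edge about 10 cm above the counter.

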